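Sterilise the dibber: load the drawer, shut it, hold the lamp slide at its mark

ROBOT

A 7-joint arm with a two-finger parallel gripper is mounted at the origin on the work surface; the furniture and walls round the work are solid. World frame = base frame: x ahead of the robot, y to its left, z up, the work surface at z = 0. Lengths are in m, angles in degrees, forces in N, time in s.
With the tool pointing down it reaches from about 0.425 to 0.875 m from the base axis. Payload 4.7 kg.
Tool frame: the origin (TCP) lies at the very end of the fingers, on their centre line; the grasp point (between the pads) lies 19 mm behind it; z points along the fingers, y is the line along which they close (so a half turn about z gives the same grasp; the last joint's range is limited). The gripper opens to 87 mm and grips with 3 to 60 N. Pads are 19 mm wide; open, the fingers measure 117 mm over their backs; the gripper's body (75 mm by 190 mm) begins 51 mm behind the grasp point.
Start: joints at [-66.858, 18.392, -4.016, 83.108, 1.295, 78.541, -3.26], TCP at [0.247, 0.601, 0.223] pointing down, gripper open.
Joint ranges: [-163.93, 163.93], [-17.29, 119.83], [-79.2, 71.16], [3.27, 140.29], [-89.18, 269.18], [5.43, 117.66], [-154.24, 154.24]. Speed limits (degrees/s): [147.25, 147.25, 180, 180, 180, 180, 180].

INTERFACE

Orientations are given as [roll, pitch, yaw] about the fixed x, y, z axes, in that order (R = Rz(yaw) Ry(pitch) Rx(roll)).
In Python, from cell import telemetry, cams, env gives the robot as it stands.
- The arm moves only by the tool arm_command, never from a script. Its argument "series" is text: rows parted by semicolons, each of 5 numbers parted by spaces: the shift along the tool's x, y, z in mm, then the turn about the tool's z in rad, then the closure in counts, from 0 (fully open) to 255 (shut). A call has 1 to 20 rows; each row shifts and turns the commanded pose from where the row before left it, along the tool's axes as they then stand; what a row does not reach is not made up. A row lasts 1/12 s, in which the tool goes at most 41.7 mm and 7.16 degrees, less where a joint would pass 70% of its speed; a pose out of reach is approached as far as the arm can. A call is refused whole if a number of a shift passes 41.7 or a number of a turn 0.125, either way. A call with a gripper value outside its range is refused whole. The fingers move at their own pace and stop on an object; "squeeze" is the grip in N (left out, the last holds). Time passes only in rows, so rows that do not move let the fingers close. It gives the time, the measured TCP pose, the force, the opening and the grip force at its end, in the units of the state.
- telemetry.get_obs(): the state, without advancing time (a new reading comes with each control period).
- cams.read_camera(name): name is "side" or "top"; returns the picture (384x512x3 uint8, blue, green, red); there is no depth.
- cams.calibration(name): a dict with "K" (3x3 intrinsics, pixels), "origin" and "rotation" of the camera in the world. Camera axes: x right, y down, z forward; pixel columns grow to the right and rows downward; lengths in m; the calibration is good to about 2 mm. A picture is of the moment at which its call begins. calibration takes no time and is no camera call.
- env.sign_off(): hands the job in; it is judged then, once.
The state is a dict: "time_s": time; "qpos": joint angles; "joint_velocities": joint speeds; "effort": joint torques, N m; "tool_pos": TCP position; "tool_rot": TCP orientation; "force": force on the tool from outside, world axes, zero at the start; "wrist_torque": the same for the moment, N m; "grip_width": finger opening in m; "grasp_force": force on a finger pad.
Only numpy, scipy, OpenCV 4.12 (cv2) and the standard library are available. Lean on these libraries where they do the work, as an engineer would, in place of code of your own. Each camera call takes 0.05 s, during which the arm holds its last target. There are 200 camera calls.

TASK

Sterilise the wooden dibber in the small white bench steriliser: lay it flat and gently in the open drawer, not dropping it in, and push the drawer fully shut. Then pull the spring-return slide on top of the steriliser out toward you until the dark steel pointer fin on it lines up with the fin of the mark clip beside it, and finish while still holding it there in the gripper, because it springs back (and the lamp goes out) when let go. Leave the other things on the table where they are.

Things in the scene. Friction and masses are not known exactly. Their poses are not given: they have to be found in the camera images.
- dibber: Turned wooden dibber lying flat, 151 mm long, 40 to 85 g, in the left or the right one of two spots ahead and to the right of the robot. Origin: under its middle. y axis: its length; the thick handle is at -y (-73 to -17 mm), 28 mm high, looks 28 mm thick but is 18 mm wide (x) between gripping fingers; thin point at +y. Centre of mass near y = -30 mm: grip it from above across the handle at y = -38 mm.
- steriliser: White bench steriliser, a box fixed to the table, 130 (x) by 230 (y) by 71 mm high. Origin: centre of its underside, at table level; its front (drawer side) faces its own -x, roughly toward the robot; z up; its right side is -y. The slide's guide rails on its top rise to 80 mm.
- drawer (a joint): How far the drawer is pulled out, m: 0 is fully shut (hard stop), 0.100 is fully open; it slides along the steriliser's x axis, out to -x. It starts 0.090 to 0.100 open, needs 1 to 2 N to move and stays where it is left.
- drawer_floor (a point): Centre of the drawer's inner floor (its upper side, 17 mm above the table); moves with the drawer; axes parallel to the steriliser's. Inside 100 mm (x) by 196 mm (y); side and back walls 4 mm thick, 38 mm above the floor; front panel 46 mm above the floor. The dibber fits with its length along y, either way round. Fully open, the back wall stands about at the steriliser's front face.
- drawer_front (a point): Middle of the outer face of the pull lip on the drawer front, 55 mm above the table; moves with the drawer. The lip is 140 mm long (y), 10 mm high and stands 8 mm out (-x) from the front panel, which is 224 mm wide, from 11 to 63 mm above the table. Push lip or panel to +x to shut the drawer; when shut the lip's face is 83 mm in front (-x) of the steriliser's origin.
- lamp_slide (a joint): How far the slide on the top is pulled out, m: 0 is home, where it starts, pulled back by its spring; it moves along the steriliser's x axis, out to -x, up to 0.075. The spring pulls with 3 N at home and 90 N/m more as it comes out, about 8 N at 0.055; it slides home when let go.
- slide_grip (a point): Middle of the slide's upright black handle plate, 106 mm above the table; moves with the slide; axes parallel to the steriliser's. The plate is 12 mm thick (x), 44 mm wide (y), from the slide's flat steel base (top at 77 mm) up to 119 mm above the table. Pinch it from above with one finger before and one behind it (closing along the steriliser's x), fingertips not below 84 mm.
- slide_pointer (a point): Centre of the dark steel pointer fin on the slide, 3 mm thin along x, 12 mm wide, up to 99 mm above the table, 51 mm to the right (-y) of the handle's middle and at the same x as the handle's middle; it moves with the slide.
- mark (a point): Centre of the upright dark steel fin (3 mm thin along x, 12 mm wide) of the mark clip, fixed on the graduated rail to the right of the slide, 96 mm above the table; axes parallel to the steriliser's. It stands 30 to 55 mm in front (-x) of the pointer's home place. The slide is at the mark when pointer and mark have the same x in the steriliser's frame.
- marker: White felt marker with a black cap, 134 mm long, 15 mm thick, lying in the other of the two spots beside the drawer; a bystander, to be left alone. Origin: its underside's middle.
- seedling_a: Seedling in a 25 mm root plug, 94 mm tall, standing at the right edge of the table; a bystander, to be left alone. Origin: its underside's middle.
- seedling_b: Seedling in a 25 mm root plug, 93 mm tall, standing near the robot; a bystander, to be left alone. Origin: its underside's middle.
- pen_mug: White beaker of pens, 137 mm tall, at the right edge of the table; a bystander, to be left alone. Origin: its underside's middle.
Not all that is in view belongs to the job. What is meant by the dibber is not yellow, and is the larger of those in its own colour.

How it is judged:
By the outcome, as a careful person would: the job done as asked, in the order asked, and still so for the second after the job is handed in, while the arm keeps its last pose, push and grip.
It also fails if it takes over 72 s, if anything falls off the work surface, if the arm or the gripper's body presses on something with over 40 N, if the wrist force passes 120 N, or if a joint passes its speed limit or range.

## Working session

There is one attempt and no reset: what is moved stays moved. The work goes in short steps, Python scripts to look and compute and a tool call to move; the robot and the scene stay as the last step left them, time stands still between calls to the robot, and variables do not carry over. Pictures are saved under pics/ and viewed, at most 10 in all, crops included, and the job is handed in when it is done.

Besides the shell and the picture viewer there is one more tool, called in YAML: its name, and indented under it one key for each argument. arm_command: Moves the arm, as the interface text tells. Its arguments: {"type":"object","properties":{"series":{"type":"string"},"squeeze":{"type":"number"}},"required":["series"]}

```bash
mkdir -p pics; ls
python3 - <<'E'
from cell import telemetry,cams
import cv2
o=telemetry.get_obs();print(o)
for n in("side","top"):
    cv2.imwrite(f"pics/{n}0.png",cams.read_camera(n));c=cams.calibration(n);print(n,c)
E
```

```text
pics
{'time_s': 0.0, 'qpos': array([-66.85737353,  18.43889761,  -4.01569727,  83.17478921,
         1.29641557,  78.54019032,  -3.25827208]), 'joint_velocities': array([-0.02684511, -0.01689518, -0.01285239,  0.04769252, -0.04252161,
        0.02856804, -0.03844238]), 'effort': array([ 1.11997970e-04, -4.91273975e+01, -4.04015249e-01, -3.12527668e+01,
       -6.38532895e-02,  4.40177252e-02,  1.76597218e-04]), 'tool_pos': array([0.24685619, 0.60070646, 0.22146436]), 'tool_rot': array([-1.79891445e+02,  7.05460184e-03,  1.57669295e+02]), 'force': array([0.12070665, 0.91945817, 0.11490493]), 'wrist_torque': array([-0.02323062,  0.00691275, -0.02987106]), 'grasp_force': 0.0, 'grip_width': 0.08716884170387001}
side {'K': array([[415.40165061,   0.        , 261.05633965],
       [  0.        , 415.40165061, 193.67099685],
       [  0.        ,   0.        ,   1.        ]]), 'origin': array([ 0.14636578, -0.94968961,  0.73573509]), 'rotation': array([-127.94970047,   -1.10970246,  -30.05788727])}
top {'K': array([[392.69134884,   0.        , 252.07722218],
       [  0.        , 392.69134884, 190.95322022],
       [  0.        ,   0.        ,   1.        ]]), 'origin': array([ 0.31092342, -0.25926947,  1.25069917]), 'rotation': array([-1.68554860e+02, -1.18050425e-01, -9.03316325e+01])}
```

View pics/side0.png

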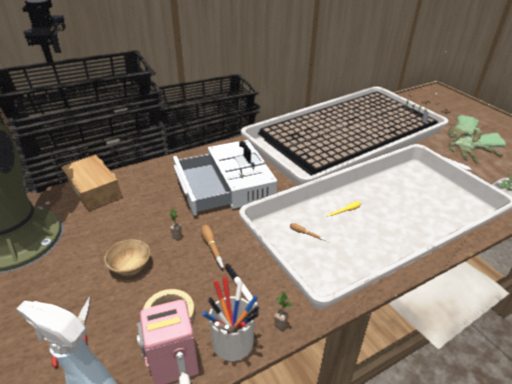

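View pics/top0.png

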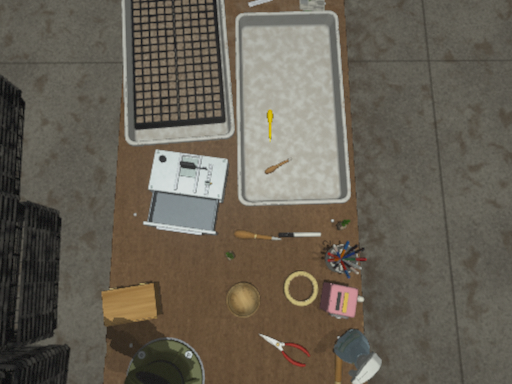

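The side view shows the steriliser with its drawer open around (225,175). The larger wooden dibber is at (208,240), with the marker next to it. In the top view the dibber's handle is near (250,235), the steriliser near (188,190) and a small decoy dibber is in the tray at (277,166). Next I'll zoom in and measure.

```bash
cat > h.py <<'E'
import numpy as np,cv2
from scipy.spatial.transform import Rotation as R
from cell import telemetry,cams,env
def cal(n):
    c=cams.calibration(n);return c["K"],np.array(c["origin"]),R.from_euler('xyz',c["rotation"],degrees=True).as_matrix()
def proj(n,p):
    K,o,r=cal(n);q=(np.atleast_2d(p)-o)@r@K.T;return q[:,:2]/q[:,2:]
def plane(n,uv,z):
    K,o,r=cal(n);uv=np.atleast_2d(uv);d=np.c_[uv,np.ones(len(uv))]@np.linalg.inv(K).T@r.T
    return o+d*((z-o[2])/d[:,2])[:,None]
def crop(n,x0,y0,x1,y1,s,f,img=None):
    im=cams.read_camera(n) if img is None else img
    cv2.imwrite("pics/"+f,cv2.resize(im[y0:y1,x0:x1],None,fx=s,fy=s,interpolation=cv2.INTER_CUBIC))
    return im
E
python3 - <<'E'
from h import *
a=cv2.imread("pics/top0.png");b=cv2.imread("pics/side0.png")
A=cv2.resize(a[140:250,135:335],None,fx=4,fy=4,interpolation=cv2.INTER_CUBIC)
cv2.imwrite("pics/z1.png",A)
B=cv2.resize(b[130:280,165:285],None,fx=4,fy=4,interpolation=cv2.INTER_CUBIC)
cv2.imwrite("pics/z2.png",B)
print(proj("top",[[0.5,-0.2,0],[0.6,-.2,0]]),proj("side",[[0.5,-0.2,0],[.6,-.2,0]]))
E
```

```text
[[232.51045299 210.59254424]
 [232.63589541 180.29050151]] [[229.5461807  220.425319  ]
 [262.10149103 208.76677039]]
```

View pics/z1.png

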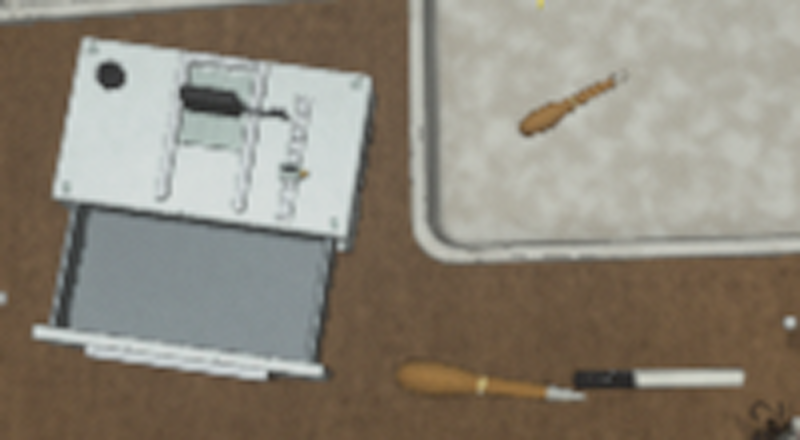

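View pics/z2.png

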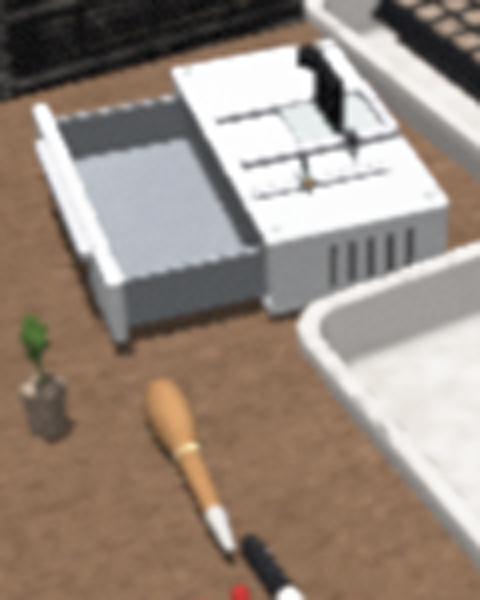

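The zoomed views show the steriliser's top corners at crop (83,37), (372,75), (345,238) and (55,200). The dibber's handle end is at (397,375) and its tip at (585,397). The mark is at (292,170) and the pointer at (280,113).

Run:
```python
from h import *
P=lambda l,z:plane("top",np.array(l)/4+[135-.4,140-.4],z)
c=P([(83,37),(372,75),(345,238),(55,200)],.071);print(c.round(4));ctr=c.mean(0)
yax=(c[0]-c[1]+c[3]-c[2]);xax=c[0]-c[3]+c[1]-c[2]
print("size",[np.linalg.norm(c[i]-c[(i+1)%4]).round(4) for i in range(4)])
yaw=np.degrees(np.arctan2(-yax[0],yax[1]));print("ctr",ctr,"yaw",yaw,np.degrees(np.arctan2(xax[1],xax[0])))
p=P([(33,327),(327,369)],.063);print("panel",p)
M=R.from_euler('z',yaw,degrees=True).as_matrix()
f=lambda q:((q-ctr)@M).round(4)
print("panel local",f(p))
print("lip",f(P([(86,350),(268,378)],.058)))
print("pointer",f(P([(284,114)],.098)),"mark",f(P([(292,170)],.098)),"handle",f(P([(182,92),(243,102)],.119)))
a=cv2.imread("pics/top0.png");h=cv2.cvtColor(a,cv2.COLOR_BGR2HSV)
m=cv2.inRange(h,(8,110,110),(22,255,255));m[:225]=0;m[245:]=0;m[:,:232]=0;m[:,290:]=0
ys,xs=np.nonzero(m);w=plane("top",np.c_[xs,ys],.014)
print("wood",len(xs),w.mean(0),w[w[:,1].argmax()],w[w[:,1].argmin()])
e=P([(397,375),(585,397)],.012);print("dib ends",e,np.linalg.norm(e[0]-e[1]))
d=e[1]-e[0];d/=np.linalg.norm(d);print("dir",np.degrees(np.arctan2(d[1],d[0])),"grip",e[0]+d*.0375)
b=cv2.imread("pics/side0.png")
print("side proj grip",(proj("side",e[0]+d*.0375)-[165,130])*4)
```

```text
[[ 0.6859  0.039   0.071 ]
 [ 0.6538 -0.1874  0.071 ]
 [ 0.5249 -0.1676  0.071 ]
 [ 0.5557  0.0549  0.071 ]]
size [np.float64(0.2287), np.float64(0.1305), np.float64(0.2246), np.float64(0.1312)]
ctr [ 0.60507384 -0.06528133  0.071     ] yaw -7.968582532202939 -7.818356507918757
panel [[ 0.4589718   0.0691031   0.063     ]
 [ 0.42586326 -0.15442677  0.063     ]]
panel local [[-0.1633  0.1128 -0.008 ]
 [-0.1651 -0.1131 -0.008 ]]
lip [[-0.1748  0.0711 -0.013 ]
 [-0.1774 -0.0694 -0.013 ]]
pointer [[ 0.0184 -0.0553  0.027 ]] mark [[-0.0237 -0.068   0.027 ]] handle [[ 0.0199  0.0195  0.048 ]
 [ 0.0183 -0.0268  0.048 ]]
wood 183 [ 0.42024174 -0.25753671  0.014     ] [ 0.42668114 -0.20563878  0.014     ] [ 0.41663937 -0.31871801  0.014     ]
dib ends [[ 0.42577022 -0.20508339  0.012     ]
 [ 0.40769265 -0.35276748  0.012     ]] 0.14878638537716543
dir -96.97868741368113 grip [ 0.42121396 -0.24230557  0.012     ]
side proj grip [[174.83961206 427.49775575]]
```

Run:
```python
from h import *
b=cv2.imread("pics/side0.png")
S=lambda l,z:plane("side",np.array(l)/4+[165-.4,130-.4],z)
print("plug top ctr side",S([(43,382)],.025),"plug mid",S([(45,410)],.0125),"leaf",S([(35,340)],.075), S([(35,318),],.092))
a=cv2.imread("pics/top0.png");h=cv2.cvtColor(a,cv2.COLOR_BGR2HSV)
m=cv2.inRange(h,(35,80,20),(90,255,255))[240:270,218:245];ys,xs=np.nonzero(m)
for z in(.06,.08):
  w=plane("top",np.c_[xs+218,ys+240],z);print(z,len(xs),w.mean(0),w.min(0),w.max(0))
h=cv2.cvtColor(b,cv2.COLOR_BGR2HSV);m=cv2.inRange(h,(35,80,20),(90,255,255))[195:240,160:190];ys,xs=np.nonzero(m);print(len(xs),xs.min()+160,xs.max()+160,ys.min()+195,ys.max()+195)
G=np.array([.421,-.242]);
for n,p in(("side",[[.35,-.19,.0],[.35,-.19,.093]]),("top",[[.35,-.19,.0],[.35,-.19,.08]])):print(proj(n,p))
crop("top",205,220,345,265,5,"z3.png",a)
crop("side",150,190,290,340,4,"z4.png",b)
```

```text
plug top ctr side [[ 0.36050484 -0.17556633  0.025     ]] plug mid [[ 0.35598856 -0.18719607  0.0125    ]] leaf [[ 0.35473081 -0.19224483  0.075     ]] [[ 0.35651507 -0.19275042  0.092     ]]
0.06 34 [ 0.35692657 -0.19420026  0.06      ] [ 0.34775802 -0.2048823   0.06      ] [ 0.36558957 -0.1838575   0.06      ]
0.08 34 [ 0.35615386 -0.19529322  0.08      ] [ 0.34713931 -0.20579583  0.08      ] [ 0.36467135 -0.18512419  0.08      ]
43 170 175 209 219
[[174.53089951 237.1787204 ]
 [170.29618889 208.97394311]]
[[229.1303607  257.89208489]
 [227.62855351 257.0391481 ]]
```

View pics/z3.png

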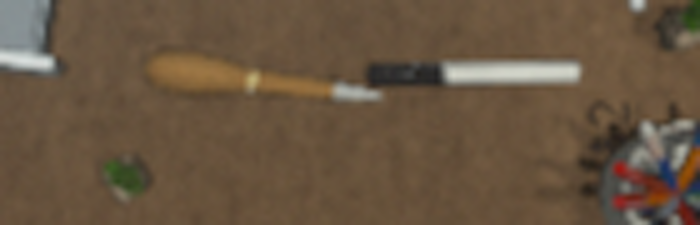

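The crop shows the dibber from x = 147 to 382. Its tip is very close to the marker cap at (368,73), and seedling_b is at (125,175). I'll grip nearer the centre of mass so the gripper body clears the seedling. First I raise the tool and turn it.

arm_command:
  series: "0 0 -25 0 0;0 0 -25 0.1 0;0 0 0 0.12 0;0 0 0 0.12 0;0 0 0 0.12 0;0 0 0 0.12 0;0 0 0 0.12 0;0 0 0 0.12 0;0 0 0 0.12 0;0 0 0 0.12 0;0 0 0 0.12 0;0 0 0 0.12 0;0 0 0 0 0"
  squeeze: 20

```text
time_s: 1.18
tool_pos: [0.247, 0.601, 0.2719]
tool_rot: [180.0, 0.1, 83.0]
force: [-0.5, -0.1, -0.4]
grip_width: 0.0872
grasp_force: 0.0
```

arm_command:
  series: "-12 16 0 0 0;-25 32 0 0 0;-25 32 0 0 0;-25 32 0 0 0;-25 32 0 0 0;-25 32 0 0 0;-25 32 0 0 0;-28 25 0 0 0;-32 15 0 0 0;-32 15 0 0 0;-32 15 0 0 0;-32 15 0 0 0;-32 15 0 0 0;-32 15 0 0 0;-32 15 0 0 0;-32 15 0 0 0;-32 8 0 0 0;-25 0 0 0 0;-15 0 0 0 0;0 0 0 0 0"

```text
time_s: 2.85
tool_pos: [0.5437, 0.0397, 0.2728]
tool_rot: [180.0, 0.0, 83.0]
force: [1.1, 0.3, 0.4]
grip_width: 0.0872
grasp_force: 0.0
```

arm_command:
  series: "-15 -5 0 0 0;-30 -9 0 0 0;-30 -9 0 0 0;-30 -9 0 0 0;-30 -9 0 0 0;-30 -9 0 0 0;-30 -9 0 0 0;-30 -9 0 0 0;-30 -9 0 0 0;-30 -7 15 0 0;-20 -3 30 0 0;0 0 30 0 0;0 0 30 0 0;0 0 30 0 0;0 0 15 0 0;0 0 0 0 0"

```text
time_s: 4.18
tool_pos: [0.4191, -0.2457, 0.1191]
tool_rot: [-179.6, -0.1, 83.4]
force: [-0.3, 0.5, -0.7]
grip_width: 0.0871
grasp_force: 0.0
```

arm_command:
  series: "-6 0 0 0 0;0 0 25 0 0;0 0 25 0 0;0 0 0 0 0;0 0 0 0 0"

```text
time_s: 4.6
tool_pos: [0.421, -0.2545, 0.0733]
tool_rot: [-180.0, 0.0, 83.2]
force: [-0.0, -0.3, 1.0]
grip_width: 0.0869
grasp_force: 0.0
```

Run:
```python
from h import *
o=telemetry.get_obs();print(o["tool_pos"],o["tool_rot"])
im=crop("side",140,140,300,290,4,"s1.png")
```

```text
[ 0.42095631 -0.25445804  0.07332352] [-1.79978110e+02  1.51816274e-02  8.32364901e+01]
```

View pics/s1.png

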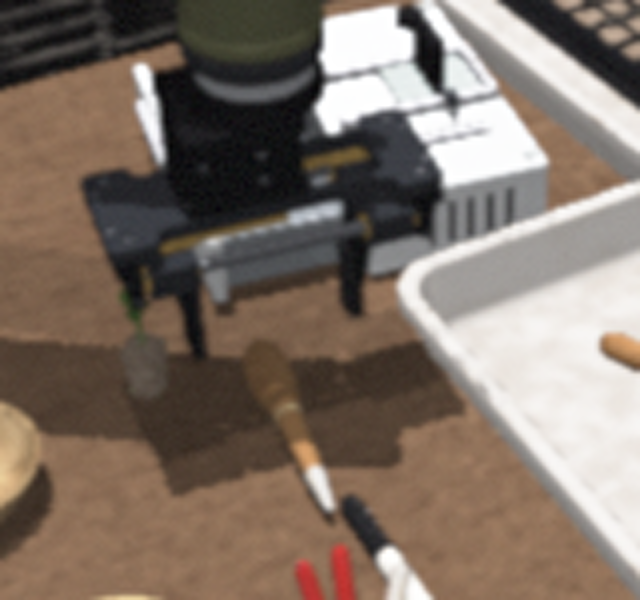

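The crop shows the fingers at (195,350) and (352,310), straddling the dibber handle at (270,370). The seedling is behind the gripper body. I'll descend carefully.

arm_command:
  series: "0 0 15 0 0;0 0 15 0 0;0 0 15 0 0;0 0 10 0 0;0 0 5 0 0;0 0 4 0 0;0 0 0 0 0;0 0 0 0 0"

```text
time_s: 5.32
tool_pos: [0.4213, -0.2547, 0.0092]
tool_rot: [179.9, 0.0, 83.2]
force: [-0.5, 0.4, -0.4]
grip_width: 0.0871
grasp_force: 0.0
```

arm_command:
  series: "0 0 3 0 0;0 0 0 0 100;0 0 0 0 180;0 0 0 0 255;0 0 0 0 255;0 0 0 0 255;0 0 0 0 255;0 0 0 0 255;0 0 0 0 255;0 0 0 0 255"
  squeeze: 20

```text
time_s: 6.15
tool_pos: [0.4207, -0.2544, 0.0056]
tool_rot: [180.0, -0.0, 83.2]
force: [-0.1, -0.4, 0.0]
grip_width: 0.0353
grasp_force: 0.0
```

arm_command:
  series: "0 0 0 0 255;0 0 0 0 255;0 0 0 0 255;0 0 0 0 255;0 0 0 0 255;0 0 0 0 255"

```text
time_s: 6.65
tool_pos: [0.4207, -0.2544, 0.0056]
tool_rot: [180.0, -0.0, 83.2]
force: [0.5, -0.7, 0.1]
grip_width: 0.0179
grasp_force: 20.0
```

Gripped: 17.9 mm wide at 20 N. Lift it and take a look.

arm_command:
  series: "0 0 -5 0 255;0 0 -15 0 255;0 0 -25 0 255;0 0 -30 0 255;0 0 -30 0 255;0 0 -15 0 255;0 0 0 0 255;0 0 0 0 255"

```text
time_s: 7.32
tool_pos: [0.4213, -0.2545, 0.1264]
tool_rot: [179.9, -0.0, 83.2]
force: [0.2, -0.1, -0.7]
grip_width: 0.0179
grasp_force: 20.0
```

Run:
```python
from h import *
o=telemetry.get_obs();print(o["tool_pos"],o["tool_rot"],o["force"])
crop("side",140,120,300,270,4,"s2.png")
im=cams.read_camera("top");cv2.imwrite("pics/t2.png",im)
```

```text
[ 0.42127444 -0.25445574  0.12636354] [ 1.79865337e+02 -3.77750807e-02  8.31957335e+01] [ 0.20648353 -0.13459734 -0.72357176]
```

View pics/s2.png

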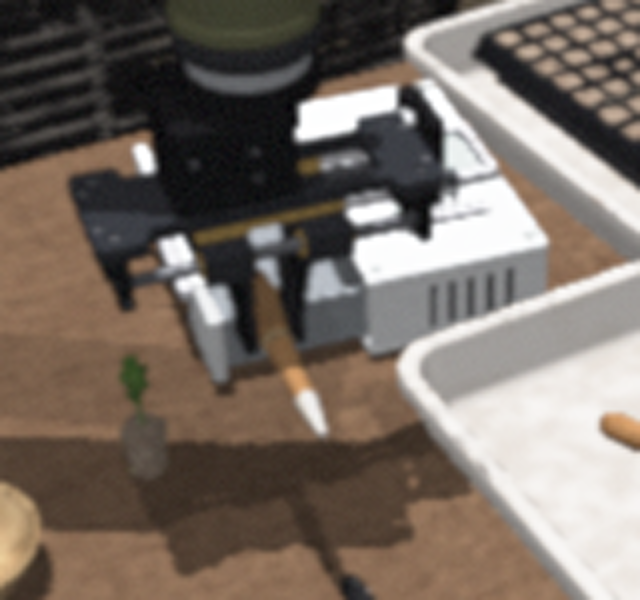

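The dibber is held level: its handle is in the fingers at (270,320) and its tip at (315,420). Seedling and marker are undisturbed. Now I move it over the drawer.

arm_command:
  series: "0 0 0 0.02 255;10 0 0 0 255;20 5 0 0 255;30 5 0 0 255;30 5 0 0 255;30 5 0 0 255;30 5 0 0 255;30 5 0 0 255;30 5 0 0 255;20 5 0 0 255;9 0 0 0 255;0 0 0 0 255;0 0 0 0 255;0 0 0 0 255"

```text
time_s: 8.58
tool_pos: [0.4927, -0.0253, 0.1251]
tool_rot: [-179.9, 0.1, 81.9]
force: [-1.2, -0.2, 0.1]
grip_width: 0.0179
grasp_force: 20.0
```

Run:
```python
from h import *
o=telemetry.get_obs();print(o["tool_pos"],o["tool_rot"],o["force"])
crop("side",140,100,300,250,4,"s3.png")
t=np.array([.605,-.065,0]);M=R.from_euler('z',-7.9,degrees=True).as_matrix()
print("local",(o["tool_pos"]-t)@M)
```

```text
[ 0.49265907 -0.02531425  0.12513027] [-1.79946469e+02  5.64720619e-02  8.18800497e+01] [-1.20336112 -0.18468185  0.07054713]
local [-0.11672935  0.02386846  0.12513027]
```

View pics/s3.png

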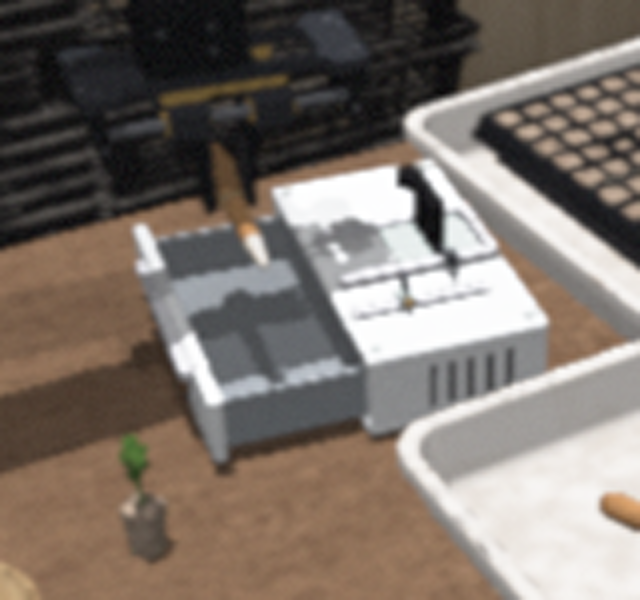

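The dibber is over the drawer, lined up with it (tip at (258,250)). Lowering to just above the floor.

arm_command:
  series: "2 0 15 0 255;0 0 20 0 255;0 0 20 0 255;0 0 15 0 255;0 0 10 0 255;0 0 5 0 255;0 0 4 0 255;0 0 3 0 255;0 0 2 0 255;0 0 2 0 255;0 0 0 0 255;0 0 0 0 255"

```text
time_s: 9.63
tool_pos: [0.494, -0.0212, 0.0299]
tool_rot: [180.0, -0.0, 82.0]
force: [0.3, 0.6, -0.6]
grip_width: 0.018
grasp_force: 20.0
```

arm_command:
  series: "0 0 2 0 255;0 0 2 0 255;0 0 1 0 255;0 0 1 0 255;0 0 1 0 255;0 0 0.5 0 255;0 0 0 0 255;0 0 0 0 255"

```text
time_s: 10.3
tool_pos: [0.4941, -0.0214, 0.0225]
tool_rot: [180.0, -0.0, 82.0]
force: [-0.6, -0.4, 4.0]
grip_width: 0.0181
grasp_force: 20.0
```

It's resting on the floor (4 N). Release slowly, then rise.

arm_command:
  series: "0 0 0 0 200;0 0 0 0 190;0 0 0 0 175;0 0 0 0 160;0 0 0 0 155;0 0 0 0 155;0 0 0 0 155;0 0 0 0 155"

```text
time_s: 10.97
tool_pos: [0.4937, -0.0213, 0.022]
tool_rot: [-180.0, -0.0, 82.0]
force: [-0.4, 0.0, 0.2]
grip_width: 0.0338
grasp_force: 0.0
```

arm_command:
  series: "0 0 -5 0 155;0 0 -15 0 155;0 0 -25 0 155;0 0 -30 0 155;0 0 -30 0 155;0 0 -20 0 155;0 0 0 0 155;0 0 0 0 155"

```text
time_s: 11.63
tool_pos: [0.4946, -0.0212, 0.1485]
tool_rot: [179.8, -0.1, 82.0]
force: [-0.6, -1.0, -0.8]
grip_width: 0.0343
grasp_force: 0.0
```

Run:
```python
from h import *
o=telemetry.get_obs();print(o["tool_pos"],o["tool_rot"],o["force"],o["grip_width"])
a=crop("side",140,100,300,250,4,"s4.png")
b=cams.read_camera("top");cv2.imwrite("pics/t4.png",b)
```

```text
[ 0.49461238 -0.02118431  0.1484683 ] [ 1.79836885e+02 -9.06502061e-02  8.20379726e+01] [-0.60871276 -0.998298   -0.81689916] 0.034266511277479046
```

View pics/s4.png

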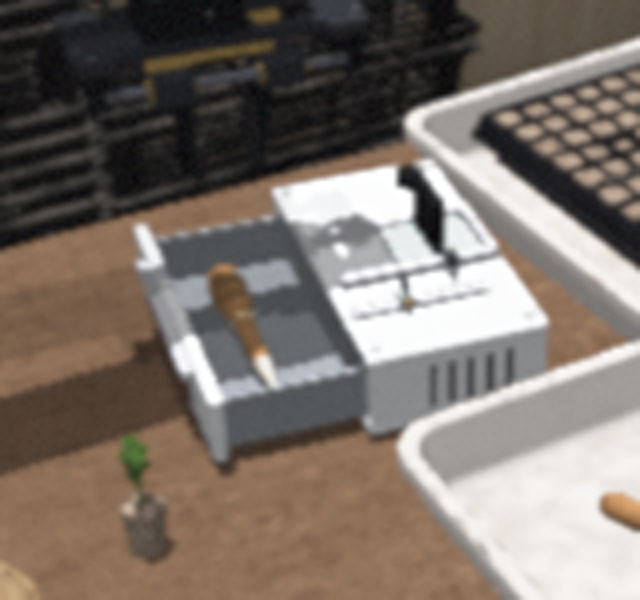

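The crop shows the dibber in the drawer, from handle (222,270) to tip (275,385). The tip looks close to the right wall's top edge, so I'll check numerically that it lies flat.

Run:
```python
from h import *
t=np.array([.605,-.065,0]);M=R.from_euler('z',-7.9,degrees=True).as_matrix()
W=lambda l:np.array(l)@M.T+t
o=telemetry.get_obs();print("tcp local",(o["tool_pos"]-t)@M)
C=lambda l:((proj("side",W(l))-[140,100]+.4)*4).round(0).tolist()
print("wall top in/out",C([[-.155,-.098,.055],[-.155,-.102,.055],[-.07,-.098,.055],[-.07,-.102,.055]]))
for z in(.02,.027,.035,.045,.055,.06):print(z,C([[-.115,-.073,z]]), C([[-.115,.077,z]]))
S=lambda u,z:((plane("side",np.array([u])/4+[140-.4,100-.4],z)-t)@M).round(4)
for z in(.025,.03,.04,.05,.06):print(z,S((275,387),z),"handle end",S((218,265),z))
b=cv2.imread("pics/t4.png");h=cv2.cvtColor(b,cv2.COLOR_BGR2HSV)
m=cv2.inRange(h,(6,100,70),(22,255,255));m[:185]=0;m[240:]=0;m[:,:140]=0;m[:,228:]=0
print(np.c_[np.nonzero(m)[::-1]][:40].tolist())
a=cams.read_camera("side");cv2.imwrite("pics/s5raw.png",a);print(a[190:202,206:212].mean(2).astype(int))
```

```text
tcp local [-0.11695739  0.02795592  0.14635661]
wall top in/out [[232.0, 398.0], [233.0, 401.0], [355.0, 369.0], [357.0, 373.0]]
0.02 [[283.0, 403.0]] [[225.0, 286.0]]
0.027 [[282.0, 395.0]] [[224.0, 278.0]]
0.035 [[281.0, 386.0]] [[223.0, 269.0]]
0.045 [[280.0, 374.0]] [[222.0, 258.0]]
0.055 [[280.0, 363.0]] [[221.0, 247.0]]
0.06 [[279.0, 357.0]] [[221.0, 241.0]]
0.025 [[-0.1162 -0.0601  0.025 ]] handle end [[-0.1142  0.0983  0.025 ]]
0.03 [[-0.1178 -0.0663  0.03  ]] handle end [[-0.1157  0.091   0.03  ]]
0.04 [[-0.1208 -0.0786  0.04  ]] handle end [[-0.1188  0.0764  0.04  ]]
0.05 [[-0.1238 -0.091   0.05  ]] handle end [[-0.1218  0.0618  0.05  ]]
0.06 [[-0.1269 -0.1034  0.06  ]] handle end [[-0.1249  0.0472  0.06  ]]
[[220, 208], [173, 209], [174, 209], [175, 210], [176, 210], [177, 210], [178, 210], [175, 211], [176, 211], [177, 211], [178, 211], [179, 211], [224, 211], [175, 212], [176, 212], [177, 212], [178, 212], [179, 212], [180, 212], [181, 212], [182, 212], [183, 212], [184, 212], [185, 212], [186, 212], [187, 212], [175, 213], [176, 213], [177, 213], [178, 213], [179, 213], [181, 213], [182, 213], [183, 213], [184, 213], [185, 213], [186, 213], [187, 213], [188, 213], [189, 213]]
[[234 200 137 106 102 105]
 [237 219 163 129 123 124]
 [234 232 202 174 170 170]
 [224 233 215 188 187 189]
 [190 227 220 191 185 187]
 [152 208 224 201 185 179]
 [142 178 206 201 176 149]
 [145 134 142 144 126 106]
 [115  98  94  93  92  89]
 [ 90  87  85  86  88  86]
 [ 86  85  88  85  87  87]
 [ 89  86  87  87  88  85]]
```

The numbers fit the dibber lying flat on the floor. The space in front of the lip is too near the base to reach, so I'll straddle the front panel with the fingers and push from there, then finish with closed fingers.

arm_command:
  series: "-15 -10 0 0 155;-25 -17 0 0 155;-25 -17 0 0 155;-13 -8 0 0 155;0 0 20 0 155;0 0 20 0 155;0 0 0 0 155;0 0 0 0 155"

```text
time_s: 12.45
tool_pos: [0.4303, -0.0912, 0.1061]
tool_rot: [-179.8, 0.1, 82.0]
force: [-0.1, 0.0, 0.0]
grip_width: 0.0343
grasp_force: 0.0
```

```bash
cat >> h.py <<'E'
T=np.array([.605,-.065,0]);M=R.from_euler('z',-7.9,degrees=True).as_matrix()
def loc():
    o=telemetry.get_obs();print("local mm",((o["tool_pos"]-T)@M*1000).round(1),"rot",o["tool_rot"].round(2),"F",o["force"].round(1),"w",o["grip_width"],"t",o["time_s"])
E
python3 - <<'E'
from h import *
loc()
crop("side",150,110,270,240,4,"s6.png")
E
```

```text
local mm [-169.4  -49.9  106.1] rot [-1.7982e+02  6.0000e-02  8.2030e+01] F [-0.1  0.   0. ] w 0.034287759542808785 t 12.45
```

View pics/s6.png

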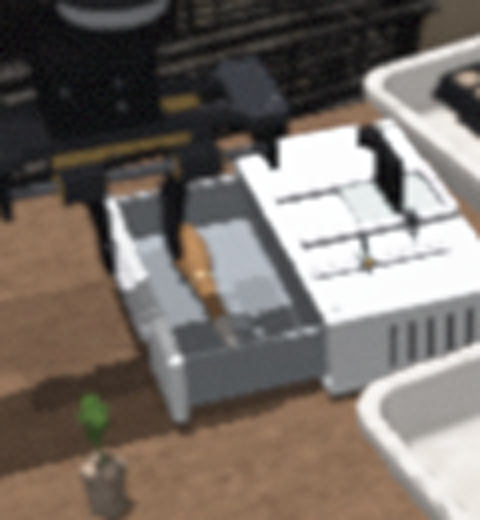

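The fingers at (105,260) and (175,255) straddle the drawer front and are clear of the dibber. Descend and push.

arm_command:
  series: "0 0 15 0 155;0 0 15 0 155;0 0 12 0 155;0 0 8 0 155;0 0 5 0 155;0 0 0 0 155;0 0 0 0 155"

```text
time_s: 13.08
tool_pos: [0.4319, -0.0913, 0.0525]
tool_rot: [180.0, 0.0, 82.0]
force: [0.2, -0.3, 1.0]
grip_width: 0.0341
grasp_force: 0.0
```

arm_command:
  series: "0 4 0 0 155;0 4 0 0 155;0 4 0 0 155;0 4 0 0 155;0 4 0 0 155;0 4 0 0 155;0 4 0 0 155"

```text
time_s: 13.67
tool_pos: [0.4595, -0.0952, 0.052]
tool_rot: [-180.0, 0.0, 82.0]
force: [-1.5, 0.9, 2.0]
grip_width: 0.0339
grasp_force: 0.7
```

```bash
python3 -c "
from h import *
loc()"
```

```text
local mm [-140.  -50.   52.] rot [-179.99    0.     82.04] F [-1.5  0.9  2. ] w 0.033880131810639605 t 13.6667
```

arm_command:
  series: "0 4 0 0 155;0 4 0 0 155;0 4 0 0 155;0 4 0 0 155;0 4 0 0 155;0 4 0 0 155;0 4 0 0 155;0 3 0 0 155;0 0 0 0 155;0 -2 0 0 155;0 -2 0 0 155;0 0 -20 0 155;0 0 -25 0 155;0 0 -25 0 155;0 0 0 0 155"

```text
time_s: 14.92
tool_pos: [0.4889, -0.0993, 0.1265]
tool_rot: [179.5, -0.1, 82.0]
force: [1.7, -0.8, 0.4]
grip_width: 0.0341
grasp_force: 0.0
```

```bash
python3 -c "
from h import *
loc()
b=cams.read_camera('side');cv2.imwrite('pics/s7.png',b)
"
```

```text
local mm [-110.2  -50.   126.5] rot [ 1.7953e+02 -1.3000e-01  8.2030e+01] F [ 1.7 -0.8  0.4] w 0.034141248045149696 t 14.9167
```

arm_command:
  series: "0 -10 0 0 255;0 -17 0 0 255;0 -10 0 0 255;0 0 0 0 255;0 0 0 0 255;0 0 0 0 255;0 0 0 0 255;0 0 20 0 255;0 0 25 0 255;0 0 20 0 255;0 0 9 0 255;0 0 0 0 255"

```text
time_s: 15.97
tool_pos: [0.4477, -0.094, 0.0461]
tool_rot: [-179.8, 0.1, 82.0]
force: [-0.3, -0.0, 1.3]
grip_width: 0.0004
grasp_force: 0.0
```

arm_command:
  series: "0 4 0 0 255;0 4 0 0 255;0 4 0 0 255;0 4 0 0 255;0 4 0 0 255;0 4 0 0 255;0 4 0 0 255;0 4 0 0 255;0 4 0 0 255"

```text
time_s: 16.72
tool_pos: [0.4852, -0.0988, 0.0481]
tool_rot: [-180.0, -0.0, 82.0]
force: [-2.2, 0.8, 0.8]
grip_width: 0.0008
grasp_force: 0.7
```

```bash
python3 -c "
from h import *
loc()"
```

```text
local mm [-114.   -49.9   48.1] rot [-1.7999e+02 -1.0000e-02  8.2040e+01] F [-2.2  0.8  0.8] w 0.0008173134008661712 t 16.7167
```

arm_command:
  series: "0 4 -2 0 255;0 4 -1 0 255;0 3 0 0 255;0 2 0 0 255;0 1 0 0 255;0 1 0 0 255;0 1 0 0 255"

```text
time_s: 17.3
tool_pos: [0.5008, -0.1011, 0.0511]
tool_rot: [180.0, -0.0, 82.0]
force: [-0.7, 0.3, -0.5]
grip_width: 0.0004
grasp_force: 0.6
```

arm_command:
  series: "0 1 0 0 255;0 1 0 0 255;0 0 0 0 255;0 0 0 0 255"

```text
time_s: 17.63
tool_pos: [0.503, -0.1014, 0.0511]
tool_rot: [180.0, 0.0, 82.0]
force: [-0.5, -1.1, 0.1]
grip_width: 0.0007
grasp_force: 0.2
```

arm_command:
  series: "0 1 0 0 255;0 1 0 0 255;0 0 0 0 255;0 0 0 0 255"

```text
time_s: 17.97
tool_pos: [0.5049, -0.1016, 0.0511]
tool_rot: [180.0, 0.0, 82.0]
force: [-0.2, -0.4, -0.3]
grip_width: 0.0004
grasp_force: 0.2
```

```bash
python3 -c "
from h import *
loc()"
```

```text
local mm [-94.1 -50.   51.1] rot [179.98   0.    82.03] F [-0.2 -0.4 -0.3] w 0.0003621225962424049 t 17.9667
```

arm_command:
  series: "0 1 0 0 255;0 1 0 0 255;0 1 0 0 255;0 0 0 0 255"

```text
time_s: 18.3
tool_pos: [0.5079, -0.102, 0.0511]
tool_rot: [180.0, 0.0, 82.0]
force: [-1.8, 1.1, 0.4]
grip_width: 0.0003
grasp_force: 0.3
```

arm_command:
  series: "0 1 0 0 255;0 1 0 0 255;0 0 0 0 255"

```text
time_s: 18.55
tool_pos: [0.509, -0.1022, 0.0509]
tool_rot: [-179.9, -0.0, 82.0]
force: [-3.0, -0.2, 2.0]
grip_width: 0.0003
grasp_force: 1.7
```

arm_command:
  series: "0 1 0 0 255;0 1 0 0 255;0 0 0 0 255"

```text
time_s: 18.8
tool_pos: [0.5091, -0.1021, 0.0505]
tool_rot: [-179.7, -0.0, 82.0]
force: [-7.8, 1.2, 5.5]
grip_width: 0.0003
grasp_force: 4.1
```

The drawer is at its hard stop. Back off, rise, move left to clear the view and open the gripper.

arm_command:
  series: "0 -5 0 0 255;0 -20 0 0 255;0 0 -25 0 255;0 0 -35 0 255;0 0 -35 0 255;0 0 -35 0 255;20 0 -20 0 100;35 0 0 0 100;35 0 0 0 100;35 0 0 0 100;35 0 0 0 100;30 0 0 0 100;15 0 0 0 100;0 0 0 0 100;0 0 0 0 100"

```text
time_s: 20.05
tool_pos: [0.5156, 0.1037, 0.201]
tool_rot: [179.9, 0.0, 82.1]
force: [0.2, -0.5, 0.2]
grip_width: 0.0504
grasp_force: 0.0
```

Run:
```python
from h import *
loc()
a=cams.read_camera("side");b=cams.read_camera("top");cv2.imwrite('pics/s8.png',a);cv2.imwrite('pics/t8.png',b)
np.set_printoptions(linewidth=250)
g=b.mean(2).astype(int)
print("top cols196-216 rows 158-192\n",g[158:192,196:216])
g=a.mean(2).astype(int)
print("side",(proj("side",np.array([[.019,-.0546,.09],[-.024,-.068,.09]])@M.T+T)).round(1))
print("side cols 228-262 rows 160-182\n",g[160:182,228:262])
```

```text
local mm [-111.7  154.8  201. ] rot [1.7994e+02 4.0000e-02 8.2090e+01] F [ 0.2 -0.5  0.2] w 0.050371393877745474 t 20.05
top cols196-216 rows 158-192
 [[199 195 196 197 201 187 198 214 215 216 217 216 215 214 216 217 218 217 217 214]
 [190 188 195 209 188 178 209 215 215 215 216 216 215 216 215 216 217 217 216 216]
 [187 173 180 211 178 174 217 216 215 215 216 216 216 216 215 216 216 217 216 217]
 [188 167 170 210 178 168 218 216 216 216 216 217 217 216 216 216 217 216 216 217]
 [188 166 168 212 181 169 218 218 217 217 217 217 218 217 217 217 218 216 217 217]
 [193 181 180 205 170 172 218 218 217 217 217 218 212 206 212 212 217 217 216 216]
 [194 200 203 195 178 201 217 218 218 218 218 217 207 187 189 199 211 208 215 216]
 [166 198 213 187 184 219 219 218 218 218 219 218 203 186 195 196 199 209 216 216]
 [119 170 197 170 173 218 208 195 206 204 210 218 205 195 212 196 192 215 216 217]
 [ 91 121 141 126 140 177 154 127 143 140 179 219 204 185 202 190 183 217 217 218]
 [152 136 142 125  96 101  87  69  70  71 133 199 210 187 181 175 183 219 218 218]
 [191 182 190 170 164 177 176 174 16
[... 4300 characters left out ...]
252]
 [240 240 242 246 243 235 224 206 196 202 205 180 154 142 143 208 245 248 248 250 252 253 253 253 253 253 252 252 252 252 252 252 252 252]
 [227 220 198 196 201 203 198 189 190 220 237 234 229 223 203 237 253 254 253 253 252 253 253 253 252 252 252 252 252 252 252 252 252 252]
 [222 200 184 187 210 232 245 247 247 250 252 252 252 252 249 251 253 253 252 252 252 252 252 252 252 252 252 252 252 252 252 252 252 252]
 [246 242 246 248 249 252 253 253 253 253 253 253 253 253 253 253 252 252 252 252 252 252 252 252 252 252 252 252 252 252 252 252 252 252]
 [251 252 253 253 253 253 253 252 252 252 252 253 253 253 252 252 252 252 252 252 252 252 252 252 252 252 252 252 252 252 252 252 252 252]]
```

Run:
```python
from h import *
L=lambda n,u,z:((plane(n,[u],z)-T)@M*1000).round(1)[0]
for z in(.092,.097,.1):print(z,"top ptr",L("top",(203.5,167.85),z),"mark",L("top",(207,181.5),z))
# side: fin vertical line; solve x local given y
for nm,u,y in(("ptr",(252.7,165.5),-.055),("mark",(240.6,170.5),-.068)):
    for yy in(y-.004,y,y+.004):
        # z free along ray, intersect plane y=yy
        K,o,r=cal("side");d=(r@np.linalg.inv(K)@[u[0],u[1],1])@M;ol=(o-T)@M
        k=(yy-ol[1])/d[1];print(nm,yy,(ol+k*d).round(4))
b=cv2.imread("pics/t8.png");
print("lip: top rows col 183",b[188:215,180:190].mean((1,2)).astype(int))
print("expected lip/panel rows",proj("top",np.array([[-.083,0,.06],[-.075,0,.063],[-.065,0,.071]])@M.T+T).round(1))
g=b.mean(2)[155:180,175:200].astype(int);print(g)
```

```text
0.092 top ptr [ 19.9 -48.2  92. ] mark [-20.8 -65.3  92. ]
0.097 top ptr [ 18.7 -49.   97. ] mark [-21.9 -66.1  97. ]
0.1 top ptr [ 17.9 -49.5 100. ] mark [-22.5 -66.5 100. ]
ptr -0.059 [ 0.0144 -0.059   0.0955]
ptr -0.055 [ 0.016  -0.055   0.0926]
ptr -0.051000000000000004 [ 0.0176 -0.051   0.0897]
mark -0.07200000000000001 [-0.0255 -0.072   0.097 ]
mark -0.068 [-0.0241 -0.068   0.0941]
mark -0.064 [-0.0227 -0.064   0.0911]
lip: top rows col 183 [225 225 224 224 223 204 168 188 218 202 196 208 170  92  76  89  92  93
  92  92  90  91  92  92  91  92  92]
expected lip/panel rows [[184.  200.6]
 [184.3 197.9]
 [184.4 194.2]]
[[218 217 217 217 210 200 199 174 150 161 169 169 168 168 180 192 207 216
  213 203 193 185 171 155 153]
 [219 218 217 217 214 206 184 144 151 153 160 177 178 170 168 180 181 174
  169 168 166 173 185 175 179]
 [217 218 217 212 206 208 176 149 185 183 192 207 203 191 185 194 184 167
  178 177 179 176 176 171 181]
 [218 217 217 208 198 209 174 144 187 183 189 192 189 183 187 194 193 197
  210 208 207 199 195 196 197]
 [218 218 217 206 196 211 180 145 184 185 186 18
[... 1457 characters left out ...]
90 187 188 190 193 190 191 193 196 196
  191 194 170 169 215 182 168]
 [213 202 214 180 151 194 189 192 189 188 188 191 192 190 191 194 195 195
  193 197 180 177 216 186 172]
 [212 202 215 184 146 178 151 159 168 175 186 198 198 193 193 194 196 194
  193 199 191 191 211 187 191]
 [215 206 216 199 183 201 186 188 199 204 201 191 177 163 155 165 175 191
  198 198 200 208 200 191 215]
 [217 210 209 195 208 221 221 221 222 224 220 208 199 190 186 192 199 200
  196 183 190 216 193 188 222]
 [219 214 196 182 216 221 221 221 223 223 223 223 222 222 222 222 222 218
  212 198 194 216 186 176 222]
 [212 215 186 176 221 221 221 223 223 224 224 223 223 223 224 223 223 224
  223 215 202 216 185 175 223]]
```

The drawer is confirmed shut (lip face at row 200, as expected). Both views put the mark about 40.5 mm in front of the pointer. Now I go above the handle.

arm_command:
  series: "-15 12 0 0 100;-30 25 0 0 100;-30 25 0 0 100;-30 25 0 0 100;-30 25 0 0 100;-22 18 0 0 100;0 0 20 0 100;0 0 20 0 100;0 0 15 0 100;0 0 0 0 100;0 0 0 0 100"
  squeeze: 30

```text
time_s: 21.07
tool_pos: [0.6214, -0.0714, 0.1459]
tool_rot: [-179.9, 0.0, 81.9]
force: [0.5, -0.0, 0.2]
grip_width: 0.0531
grasp_force: 0.0
```

```bash
python3 -c "
from h import *
loc()
print(((plane('top',[(187.3,163.6)],.119)-T)@M*1000).round(1))"
```

```text
local mm [ 17.2  -4.1 145.9] rot [-1.7995e+02  4.0000e-02  8.1890e+01] F [ 0.5 -0.   0.2] w 0.053071198366371676 t 21.0667
[[ 19.8  -2.6 119. ]]
```

arm_command:
  series: "2 1 20 0 100;0 0 15 0 100;0 0 12 0 100;0 0 8 0 100;0 0 4 0 100;0 0 0 0 100;0 0 0 0 100"

```text
time_s: 21.65
tool_pos: [0.624, -0.068, 0.0878]
tool_rot: [179.9, -0.0, 82.0]
force: [0.4, 0.5, 0.1]
grip_width: 0.053
grasp_force: 0.0
```

arm_command:
  series: "0 0 0 0 160;0 0 0 0 200;0 0 0 0 255;0 0 0 0 255;0 0 0 0 255;0 0 0 0 255;0 0 0 0 255;0 0 0 0 255;0 0 0 0 255;0 0 0 0 255"

```text
time_s: 22.48
tool_pos: [0.6241, -0.0677, 0.0872]
tool_rot: [179.9, -0.0, 82.0]
force: [3.8, -0.4, -2.0]
grip_width: 0.0114
grasp_force: 30.0
```

```bash
python3 -c "
from h import *
loc()"
```

```text
local mm [19.3 -0.1 87.2] rot [179.93  -0.    82.03] F [ 3.8 -0.4 -2. ] w 0.011389842701190101 t 22.4833
```

Gripped. Pull out 38 mm, then measure the alignment.

arm_command:
  series: "0 -2 0 0 255;0 -4 0 0 255;0 -5 0 0 255;0 -5 0 0 255;0 -5 0 0 255;0 -5 0 0 255;0 -5 0 0 255;0 -4 0 0 255;0 -3 0 0 255;0 0 0 0 255;0 0 0 0 255;0 0 0 0 255"

```text
time_s: 23.48
tool_pos: [0.5864, -0.0623, 0.0872]
tool_rot: [179.9, -0.0, 82.0]
force: [6.0, 0.2, -4.6]
grip_width: 0.0121
grasp_force: 30.0
```

Run:
```python
from h import *
loc()
a=cams.read_camera("side");b=cams.read_camera("top");cv2.imwrite('pics/s9.png',a);cv2.imwrite('pics/t9.png',b)
np.set_printoptions(linewidth=250)
print("side proj ptr/mark z .09",(proj("side",np.array([[-.022,-.053,.09],[-.022,-.067,.09]])@M.T+T)).round(1))
print("side cols 226-252 rows 160-180\n",a.mean(2).astype(int)[160:180,226:252])
print("top cols 196-216 rows 170-188\n",b.mean(2).astype(int)[170:188,196:216])
```

```text
local mm [-18.8   0.2  87.2] rot [ 1.7987e+02 -2.0000e-02  8.2040e+01] F [ 6.   0.2 -4.6] w 0.012085703891652857 t 23.4833
side proj ptr/mark z .09 [[239.5 168.6]
 [241.2 171.4]]
side cols 226-252 rows 160-180
 [[103 102  85  54  29  22  21  19  18  18  19  31  49  70  92 104 109 121 129 133 136 141 142 141 142 144]
 [102 101  97  77  48  31  26  24  20  21  26  54  80  94 101 104 106 112 121 127 129 129 127 128 131 140]
 [102 103 102  90  76  64  52  32  21  19  33  67  92 104 104 104 105 108 115 124 128 130 127 126 131 136]
 [105 105 101 101  96  92  80  53  27  29  46  76  97 104 105 105 103 103 110 121 131 130 131 132 140 143]
 [102 102 105 104 104 103  99  77  41  33  52  71  83  94 104 113 115 115 118 132 143 148 148 147 147 151]
 [103 104 104 104 104 106 101  88  66  63  62  62  71  83 110 136 148 143 143 146 151 153 150 143 136 134]
 [104 103 104 103 107 111 113 112 114 115 100  70  60  79 111 141 156 149 142 136 136 137 135 131 131 130]
 [112 118 119 118 125 139 148 148 146 143 127  90  60  67 101 126 136 133 132 129 131 132 136 140 143 146]
 [142 158 160 149 144 152 157 154
[... 2077 characters left out ...]
15 221 197 189 224 224 225 225 225]
 [ 88  88  97 102  90  91  88  96 115 167 197 183 191 181 189 225 225 225 225 226]
 [ 87  81  77  74  62  61  61  61  87 120 130 117 133 160 198 226 225 224 225 226]
 [113 111 116 114 111 111 100  84 112 129  97  86  91 132 174 202 218 224 224 225]
 [118 120 135 135 135 135 130 155 183 179 179 172 169 153 127 144 198 225 224 225]
 [117 118 134 135 136 135 135 187 212 173 177 180 170 147 139 183 215 226 225 224]
 [119 116 133 132 134 136 167 214 220 191 176 197 169 164 206 222 226 227 227 226]
 [126 122 133 134 134 168 215 227 228 210 184 208 186 193 227 227 227 227 227 227]
 [126 128 135 135 136 190 228 228 221 205 203 212 199 206 228 228 227 227 228 228]]
```

Run:
```python
from h import *
K,o,r=cal("side");ol=(o-T)@M
def sx(u,y):
    d=(r@np.linalg.inv(K)@[u[0],u[1],1])@M;k=(y-ol[1])/d[1];return ((ol+k*d)*1000).round(1)
def rowmin(f,rows,c0,c1):
    g=255-cv2.imread(f).mean(2)
    out=[]
    for v in rows:
        w=g[v,c0:c1+1];k=c0+w.argmax();s=g[v,k-1:k+2]
        out.append((k+.5*(s[0]-s[2])/(s[0]-2*s[1]+s[2]),v))
    return out
for f,rows,c in(("pics/s8.png",range(163,170),(250,255)),("pics/s9.png",range(166,170),(236,241))):
    print(f,[(round(u[0],2),sx(u,-.0524)[[0,2]].tolist()) for u in rowmin(f,rows,*c)])
for f in("pics/s8.png","pics/s9.png"):
    print("mark",f,[(round(u[0],2),sx(u,-.0661)[[0,2]].tolist()) for u in rowmin(f,range(168,176),239,243)])
L=lambda u,z=.098:((plane("top",[u],z)-T)@M*1000).round(1)[0]
print("top home",L((203.5,167.85)),"now",L((201.5,180.87)),"mark",L((207,181.5)))
a,b=cv2.imread("pics/t8.png"),cv2.imread("pics/t9.png")
print("knob",a[179-22:183-20,161:165].mean((0,1)),b[157:163,161:165].mean((0,1)))
s8,s9=cv2.imread("pics/s8.png"),cv2.imread("pics/s9.png")
d=(s9[:,:,2].astype(int)-s8[:,:,2])[140:205,170:285];print(np.argwhere(d>40)[:30].tolist())
```

```text
pics/s8.png [(np.float64(251.6), [13.7, 99.7]), (np.float64(252.35), [16.0, 95.9]), (np.float64(252.56), [16.6, 92.4]), (np.float64(252.57), [16.7, 89.1]), (np.float64(252.63), [16.9, 85.7]), (np.float64(252.85), [17.6, 82.2]), (np.float64(253.02), [18.1, 78.7])]
pics/s9.png [(np.float64(237.85), [-26.3, 99.3]), (np.float64(238.3), [-25.1, 95.7]), (np.float64(238.55), [-24.4, 92.3]), (np.float64(239.22), [-22.5, 88.5])]
mark pics/s8.png [(np.float64(240.24), [-24.4, 101.1]), (np.float64(240.15), [-24.7, 97.9]), (np.float64(240.62), [-23.3, 94.3]), (np.float64(240.8), [-22.9, 90.9]), (np.float64(240.9), [-22.6, 87.5]), (np.float64(240.97), [-22.5, 84.2]), (np.float64(241.18), [-21.9, 80.7]), (np.float64(241.52), [-20.9, 77.1])]
mark pics/s9.png [(np.float64(238.55), [-29.2, 102.2]), (np.float64(239.22), [-27.3, 98.5]), (np.float64(240.29), [-24.3, 94.5]), (np.float64(240.99), [-22.3, 90.7]), (np.float64(241.09), [-22.1, 87.4]), (np.float64(241.1), [-22.1, 84.1]), (np.float64(241.28), [-21.6, 80.6]), (np.float64(241.62), [-20.6, 77.0])]
top home [ 18.4 -49.1  98. ] now [-22.4 -49.5  98. ] mark [-22.1 -66.2  98. ]
knob [78.875      78.95833333 77.25      ] [68.41666667 99.45833333 94.91666667]
[[3, 75], [4, 74], [4, 75], [4, 76], [5, 47], [5, 74], [5, 75], [5, 76], [5, 77], [6, 41], [6, 42], [6, 43], [6, 44], [6, 45], [6, 46], [6, 74], [6, 75], [6, 76], [6, 77], [7, 40], [7, 41], [7, 42], [7, 43], [7, 73], [7, 74], [7, 75], [7, 76], [7, 77], [7, 78], [8, 40]]
```

Both views put the pointer within about 1 mm of the mark, roughly 0.5 mm too far out. I'll trim it and check that it holds steady.

arm_command:
  series: "0 0.5 0 0 255;0 0 0 0 255;0 0 0 0 255;0 0 0 0 255"

```text
time_s: 23.92
tool_pos: [0.5871, -0.0623, 0.0872]
tool_rot: [179.9, -0.0, 82.0]
force: [6.2, -0.4, -3.6]
grip_width: 0.0114
grasp_force: 30.0
```

Run:
```python
from h import *
loc();print(telemetry.get_obs()["grasp_force"])
env.sign_off()
```

```text
local mm [-18.1   0.2  87.2] rot [ 1.7987e+02 -2.0000e-02  8.2040e+01] F [ 6.2 -0.4 -3.6] w 0.01141164643325608 t 23.9167
30.004201037809253
the job is handed in; nothing more can be done
```

The job is handed in at 23.9 s: the dibber lies flat in the drawer, the drawer is shut to its stop, and the gripper is still holding the slide with its pointer within about 1 mm of the mark by camera measurement.

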